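# Open the double-latched medicine chest on the wardrobe shelf

### The job

Open the white medicine chest: give the blue thumb-turn its quarter turn clockwise, raise the lid by its grey handle until you feel it hang on the child-safety catch, then slide the orange tab of that catch to the left (as seen from the handle side) and lift the lid clear. Shift your grip off the tab, swing the lid up until it stands open, about upright, and let go. The catch is only plastic: work by feel, never wrench the lid or the tab against it, and leave the things around the chest alone.

Things in the scene. Friction and masses are not known exactly. Their poses are not given: they have to be found in the camera images.
- chest: White plastic medicine chest screwed to the shelf, body 170 mm deep (x) by 280 mm wide (y), walls 85 mm high; with the 8 mm lid shut its top face is 94 mm above the shelf. Origin: centre of its underside. Own +x points from the handle side (front) to the hinge side (back), own +y to the left seen from the handle side, z up. It stands with its front towards the robot, turned by up to 0.25 rad.
- lid (a joint): Lid angle in rad, 0 shut, growing as the front rises, stop at 1.75. Friction hinges hold the lid at any angle; lifting it by the handle takes 4 to 7 N. With the latch turned, the handle rises freely by 7 to 29 mm, differing from chest to chest, until the safety catch stops the lid hard; the amount cannot be seen and must be felt.
- lid_hinge (a point): Point on the hinge line, in the middle of the lid's width. The line runs along the chest's y, at x = +85 mm, z = 88 mm of the chest.
- handle (a point): Middle of the grip bar of the grey bow handle: a round bar 13 mm thick along the chest's y, 120 mm long, 225 mm in front of the hinge line and 90 mm above the shelf with the lid shut. Two side arms of the same thickness at y = +-60 mm join it to the lid's front edge. Between bar and lid edge is a gap of 40 mm for fingers; the bar is free in front, above and below.
- latch (a joint): Primary latch: angle of the blue thumb-turn in rad, starting near 0 = locked (wing along the chest's x), turning clockwise seen from above to its stop at 1.57 = open (wing along y). The tongue is clear of its keeper from about 1.1. It turns stiffly (0.06 N m) and stays where it is left.
- latch_grip (a point): Middle of the blue wing, on the turning axis, 22 mm above the lid's top face, at x = -55 mm, y = -85 mm of the chest. The wing is 36 mm long, 10 mm thick and stands from 4 to 30 mm above the lid.
- catch (a joint): Child-safety catch: travel of its orange slide in m along the chest's +y; 0 at rest, stop at 0.014; spring 2.5 N at rest, 6 N at the end. It is barred after 2 mm unless the lid is raised to the felt stop (or within 3 mm of it, at the handle). There it slides on and frees the lid from 0.010; keep it aside until the handle is 10 mm above the felt stop. The plastic slide breaks at 22 N.
- catch_tab (a point): Middle of the pushed face (facing the chest's -y; push towards +y) of the orange tab, 22 mm behind the bar's axis, 15 mm below it, at y = -4 mm of the chest at rest. The tab moves with the lid, ends 3 mm short of the bar, is 8 mm thick and reaches from 25 to 4 mm below the bar's axis. A finger behind the bar pushes it by moving along the bar; past 1 rad of lid angle, fingers left beside it jam it.
- candlestick: Blue glazed ceramic candlestick, 84 mm across the foot, 104 mm tall; bystander. Origin: centre of its foot.
- carabiner: Aluminium carabiner lying flat, 83 by 51 mm, 9 mm thick; bystander. Origin: its middle, on the shelf.
- spare_hinge: Spare steel butt hinge lying open and flat, 70 by 64 mm; bystander. Origin: its middle, on the shelf.

How it is judged:
By the outcome, as a careful person would: the job done as asked, in the order asked, and still so for the second after the job is handed in, with the robot touching nothing.
It also fails if it takes over 70 s, if anything falls off the work surface, if the arm or the gripper's body presses on something with over 40 N, if the wrist force passes 120 N, or if a joint passes its speed limit or range.

### The arm

A 7-joint arm with a two-finger parallel gripper is mounted at the origin on the work surface. World frame = base frame: x ahead of the robot, y to its left, z up, the work surface at z = 0. Lengths are in m, angles in rad, forces in N, time in s.
With the tool pointing down it reaches from about 0.425 to 0.95 m from the base axis. Payload 4.7 kg.
Tool frame: the origin (TCP) lies between the finger pads; the fingertips stand 25 mm ahead of it and the grasp point (between the pads) lies 6 mm ahead of it; z points along the fingers, y is the direction in which the jaws open and shut (so a half turn about z gives the same grasp; the last joint's range is limited). The gripper opens to 87 mm and grips with 3 to 60 N. Pads are 19 mm wide; open, the fingers measure 117 mm over their backs; the gripper's body (75 mm by 190 mm) begins 51 mm behind the grasp point.
Start: joints at [-1.268, 0.469, -0.049, 1.532, 0.024, 1.141, -0.082], TCP at [0.22, 0.638, 0.225] pointing down, gripper open.
Joint ranges: [-2.59, 2.59], [-0.33, 1.99], [-1.39, 1.29], [0.1, 2.45], [-1.04, 4.18], [0.21, 1.99], [-2.66, 2.66]. Speed limits (rad/s): [2.57, 2.57, 3.14, 3.14, 3.14, 3.14, 3.14].

### API

Orientations are given as a 3x3 rotation matrix whose columns are the frame's x, y, z axes.
In Python, from rig import get_state, capture, close_job gives the robot as it stands.
- The arm moves only by the tool jog_arm, never from a script. Its argument "motion" is text: rows parted by semicolons, each of 5 numbers parted by spaces: the shift along the tool's x, y, z in cm, then the turn about the tool's z in degrees, then the opening, from 0 (shut) to 1 (fully open). A call has 1 to 12 rows; each row is the pose to reach, as a shift and turn from the pose commanded when the call began, along the tool's axes at that moment; what a row does not reach only later rows make up. A row lasts 1/8 s, in which the tool goes at most 62.5 mm and 10.7 degrees, less where a joint would pass 70% of its speed; a pose out of reach is approached as far as the arm can. A call with a gripper value outside its range is refused whole. The fingers move at their own pace and stop on an object; "squeeze" is the grip in N (left out, the last holds). Time passes only in rows, so rows that repeat a pose let the fingers close. It gives the time, the measured TCP pose, the force and the opening at its end, in the units of the state.
- get_state(): the state, without advancing time (a new reading comes with each control period).
- capture(name): name is "scene" or "top"; returns a dict with "color" (400x640x3 uint8, red, green, blue), "range_z" (400x640 float32, m along the optical axis (not along the pixel's ray), 0 where there is no reading), "intrinsics" (3x3 intrinsics, pixels), "k1" (the pictures are not rectified: a ray, as slopes to the right and down, at radius r is drawn at 1 + k1 r^2 times it, then the intrinsics apply), "rvec" (rotation vector, rad) and "tvec" (3), from world to camera coordinates, as OpenCV has them. Camera axes: x right, y down, z forward; pixel columns grow to the right and rows downward; lengths in m; the calibration is good to about 2 mm. A picture is of the moment at which its call begins.
- close_job(): hands the job in, once; it reports no verdict.
The state is a dict: "time": time; "q": joint angles; "dq": joint speeds; "tau": joint torques, N m; "tcp_pos": TCP position; "tcp_rot": TCP orientation; "contact_force": force on the tool from outside, world axes, zero at the start; "wrist_torque": the same for the moment, N m; "gripper_width": opening from 0.0 (shut) to 1.0 (fully open).
Only numpy, scipy, OpenCV 4.12 (cv2) and the standard library are available. Lean on these libraries where they do the work, as an engineer would, in place of code of your own. Each camera call takes 0.05 s, during which the arm holds its last target. There are 200 camera calls.

## Working session

There is one attempt and no reset: what is moved stays moved. The work goes in short steps, Python scripts to look and compute and a tool call to move; the robot and the scene stay as the last step left them, time stands still between calls to the robot, and variables do not carry over. Pictures are saved under pics/ and viewed, about 8 in all and at most 12, crops included, and the job is handed in when it is done.

Besides the shell and the picture viewer there is one more tool, called after "Call:" as name(argument=value, ...) on one line, values as JSON. jog_arm: Moves the arm, as the interface text tells. Its arguments: {"type":"object","properties":{"motion":{"type":"string"},"squeeze":{"type":"number"}},"required":["motion"]}

```bash
mkdir -p pics; cat > h.py <<'E'
import numpy as np, cv2
from rig import get_state, capture, close_job
def pix2world(c,u,v,z=None,win=1):
    K=c["intrinsics"];k1=c["k1"]
    xd=(u-K[0,2])/K[0,0]; yd=(v-K[1,2])/K[1,1]
    x,y=cv2.undistortPoints(np.array([[[float(u),float(v)]]]),np.array(K,float),np.array([k1,0,0,0,0.]))[0,0]
    R,_=cv2.Rodrigues(np.array(c["rvec"],float)); t=np.array(c["tvec"],float).ravel()
    if z is None:
        p=c["range_z"][int(v)-win:int(v)+win+1,int(u)-win:int(u)+win+1]; p=p[p>0]; d=np.median(p)
        return R.T@(np.array([x,y,1])*d-t)
    o=-R.T@t; r=R.T@np.array([x,y,1]); return o+r*(z-o[2])/r[2]
def cloud(c):
    K=np.array(c["intrinsics"],float); h,w=c["range_z"].shape
    uv=np.stack(np.meshgrid(np.arange(w),np.arange(h)),-1).reshape(-1,1,2).astype(float)
    n=cv2.undistortPoints(uv,K,np.array([c["k1"],0,0,0,0.]))[:,0]
    R,_=cv2.Rodrigues(np.array(c["rvec"],float)); t=np.array(c["tvec"],float).ravel()
    P=(np.c_[n,np.ones(len(n))]*c["range_z"].reshape(-1,1)-t)@R
    return P.reshape(h,w,3)
def save(img,name,s=1):
    cv2.imwrite("pics/"+name,cv2.cvtColor(cv2.resize(img,None,fx=s,fy=s,interpolation=cv2.INTER_CUBIC),cv2.COLOR_RGB2BGR))
E
python3 - <<'E'
from h import *
s=get_state(); print(s)
for n in("top","scene"):
    c=capture(n); save(c["color"],n+"0.png"); print(n,c["intrinsics"].tolist(),c["k1"],c["rvec"],c["tvec"])
    np.save(n+"0.npy",c,allow_pickle=True)
E
```

```text
{'time': 0.0, 'q': array([-1.26789795,  0.46947275, -0.04859461,  1.53367486,  0.02413477,
        1.14101113, -0.08231167]), 'dq': array([ 0.00072467, -0.00021897, -0.00025005, -0.00090579, -0.00051593,
       -0.00090391,  0.0003621 ]), 'tau': array([-1.74014640e-04, -5.07964540e+01, -8.09646095e-02, -2.36165124e+01,
       -6.12690859e-02,  3.76496057e-02,  1.83171978e-04]), 'tcp_pos': array([0.21968428, 0.63762548, 0.22408641]), 'tcp_rot': array([[-9.45469090e-01,  3.25711380e-01, -5.45172439e-04],
       [ 3.25711819e-01,  9.45467181e-01, -1.90267828e-03],
       [-1.04281318e-04, -1.97649260e-03, -9.99998041e-01]]), 'contact_force': array([-0.57405205, -0.19778045, -0.63548835]), 'wrist_torque': array([ 0.00583694, -0.0191848 , -0.05791004]), 'gripper_width': 0.9951502028757592}
top [[506.09155258589186, 0.0, 319.13093876735036], [0.0, 506.09155258589186, 193.9643807697443], [0.0, 0.0, 1.0]] -0.00586104061455415 [ 2.15822395 -2.12639733  0.15069103] [-0.02929098  0.58689179  1.45287478]
scene [[396.9494647831895, 0.0, 320.6605235020217], [0.0, 396.9494647831895, 200.87296693593552], [0.0, 0.0, 1.0]] 0.034203445495682376 [ 2.32531307  0.63878247 -0.24745825] [-0.48421636 -0.15824625  1.24802005]
```

View pics/top0.png

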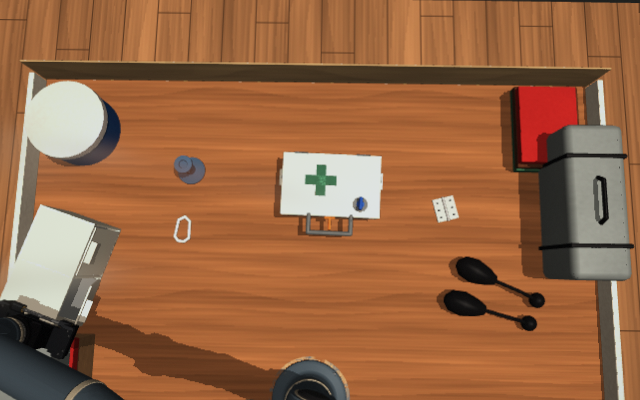

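View pics/scene0.png

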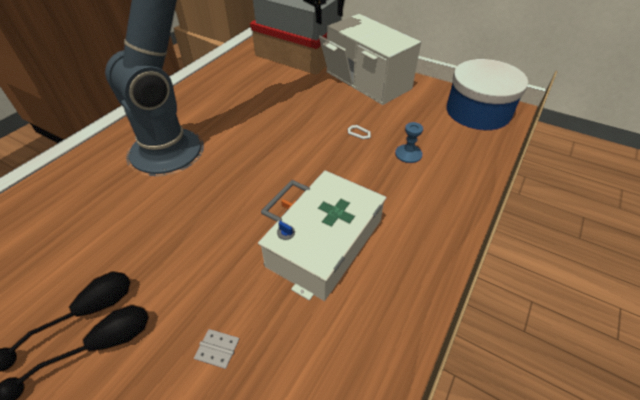

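The top view shows the chest lid with corners near (283,152) and (381,218), the grey handle at (308–352, 233), the orange tab at (330,224) and the blue wing at (360,204). The candlestick, carabiner and hinge are well clear of it. In the scene view the handle is at (285,202) and the wing at (286,229).

```bash
python3 - <<'E'
from h import *
c=np.load("top0.npy",allow_pickle=True).item()
P=cloud(c); C=c["color"].astype(int)
m=(C.min(-1)>150)&(abs(P[...,2]-0.094)<.015); m[:, :250]=0; m[:,410:]=0; m[:140]=0;m[240:]=0
m=cv2.morphologyEx(m.astype(np.uint8),cv2.MORPH_CLOSE,np.ones((15,15)))
m=cv2.morphologyEx(m,cv2.MORPH_OPEN,np.ones((15,15)))>0
v,u=np.nonzero(m)
X=np.array([pix2world(c,a,b,z=.094)[:2] for a,b in zip(u,v)])
r=cv2.minAreaRect(X.astype(np.float32)); print(r, np.median(P[m][:,2]))
print(cv2.boxPoints(r))
y=np.arange(640)
g=C
blue=(C[...,2]>C[...,0]+50)&m|((C[...,2]>C[...,0]+60)&(P[...,2]>.09))
blue[:, :340]=0; blue[:,375:]=0; blue[:190]=0; blue[225:]=0
v,u=np.nonzero(blue); print("blue",u.mean(),v.mean(),len(u),pix2world(c,u.mean(),v.mean(),z=.124),P[blue][:,2].max())
for q in [(308,234),(330,235),(351,235)]: print(pix2world(c,*q,z=.0965))
save(c["color"][140:245,270:395],"crop0.png",6)
E
```

```text
((0.608464241027832, -0.053930312395095825), (0.2822878658771515, 0.18047058582305908), 88.16651153564453) 0.0939905382714632
[[ 0.51375926 -0.19211492]
 [ 0.69413745 -0.19788906]
 [ 0.7031692   0.08425429]
 [ 0.522791    0.09002843]]
blue 360.23333333333335 203.2 60 [ 0.55096224 -0.13604705  0.124     ] 0.12940228139447052
[0.46493989 0.00864819 0.0965    ]
[ 0.46304926 -0.05333813  0.0965    ]
[ 0.46392718 -0.11243349  0.0965    ]
```

View pics/crop0.png

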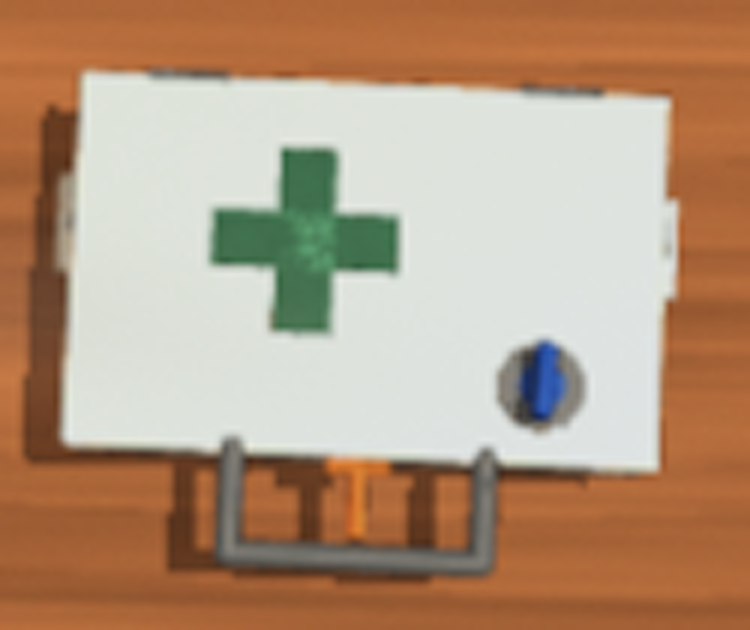

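Call:
jog_arm(motion="0 0 -6 0 1; -4 -4.4 -6 0 1; -8 -8.8 -6 -3 1; -12 -13.2 -6 -6 1; -16 -17.6 -6 -9 1; -20 -22 -6 -12 1; -24 -26.4 -6 -15 1; -28 -30.8 -6 -17 1; -32 -35.2 -6 -17 1; -36 -39.6 -6 -17 1; -40 -44 -6 -17 1; -44 -48.4 -6 -17 1")

```text
time: 1.6
tcp_pos: [0.4784, 0.0355, 0.2851]
tcp_rot: [[-0.999, 0.035, 0.0], [0.035, 0.999, 0.0], [-0.0, 0.0, -1.0]]
contact_force: [-0.0, 0.6, -0.2]
gripper_width: 0.999
```

Call:
jog_arm(motion="-3 -5 2 0 0.6; -6 -11 5 0 0.6; -7.9 -17 8 0 0.6; -7.9 -17 10 0 0.6; -7.9 -17 12 0 0.6; -7.9 -17 14 0 0.6; -7.9 -17 15.5 0 0.6; -7.9 -17 16.1 0 0.6; -7.9 -17 16.1 0 0.6; -7.9 -17 16.1 0 0.6", squeeze=20)

```text
time: 2.85
tcp_pos: [0.5517, -0.1355, 0.1248]
tcp_rot: [[-0.999, 0.035, 0.001], [0.035, 0.999, -0.0], [-0.001, -0.0, -1.0]]
contact_force: [-0.2, -0.5, 0.8]
gripper_width: 0.599
```

```bash
python3 - <<'E'
from h import *
c=capture("scene"); save(c["color"][150:300,210:400],"s1.png",4)
c=capture("top"); print(c["color"].shape); save(c["color"][140:260,270:430],"t1.png",4)
E
```

```text
(400, 640, 3)
```

View pics/s1.png

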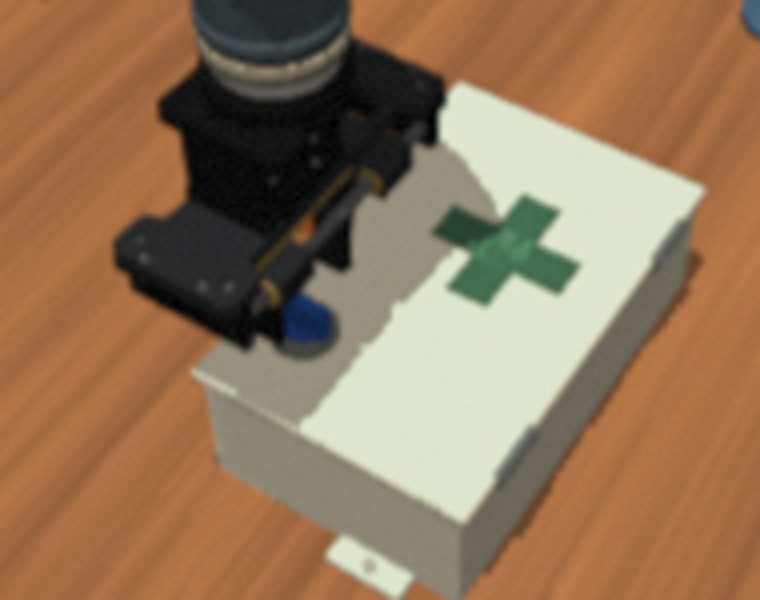

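The scene crop shows the blue wing at (305,320) between the two fingers, at (265,320) and (335,250). I'll close on it.

Call:
jog_arm(motion="0 0 0 0 0.05; 0 0 0 0 0.05; 0 0 0 0 0.05; 0 0 0 0 0.05; 0 0 0 0 0.05; 0 0 0 0 0.05", squeeze=20)

```text
time: 3.7
tcp_pos: [0.5511, -0.1365, 0.1241]
tcp_rot: [[-0.999, 0.036, 0.0], [0.036, 0.999, -0.001], [-0.0, -0.001, -1.0]]
contact_force: [-1.1, -2.1, -0.6]
gripper_width: 0.106
```

Call:
jog_arm(motion="0 0 0 8 0.05; 0 0 0 17 0.05; 0 0 0 26 0.05; 0 0 0 35 0.05; 0 0 0 44 0.05; 0 0 0 53 0.05; 0 0 0 62 0.05; 0 0 0 71 0.05; 0 0 0 78 0.05; 0 0 0 84 0.05; 0 0 0 88 0.05; 0 0 0 88 0.05")

```text
time: 5.2
tcp_pos: [0.5522, -0.1354, 0.1242]
tcp_rot: [[-0.001, 1.0, 0.002], [1.0, 0.001, -0.001], [-0.001, 0.002, -1.0]]
contact_force: [3.9, -1.8, -2.1]
gripper_width: 0.109
```

```bash
python3 - <<'E'
from h import *
s=get_state(); print(s["q"],s["wrist_torque"],s["tcp_rot"][:2,1],s["contact_force"])
E
```

```text
[-0.44393229  0.51768712  0.82771577  1.92895116 -0.48244635  0.9022209
  0.6277123 ] [-0.52053294 -0.67511048  0.03903425] [0.99999764 0.00102057] [ 3.88604792 -1.78827691 -2.14928454]
```

Call:
jog_arm(motion="0 0 0 1.5 0.05; 0 0 0 3 0.05; 0 0 0 3 0.05")

```text
time: 5.58
tcp_pos: [0.5522, -0.1354, 0.1242]
tcp_rot: [[0.052, 0.999, 0.002], [0.999, -0.052, -0.001], [-0.001, 0.002, -1.0]]
contact_force: [5.3, -1.5, -5.4]
gripper_width: 0.108
```

```bash
python3 - <<'E'
from h import *
s=get_state(); print(s["q"],s["wrist_torque"],s["tcp_rot"][:2,1],s["contact_force"])
E
```

```text
[-0.45245104  0.5224615   0.84136587  1.92939309 -0.4924606   0.90566139
  0.58407872] [-0.57959849 -1.09097678  0.21726643] [ 0.99863164 -0.05225509] [ 5.33762828 -1.51793262 -5.35246749]
```

Call:
jog_arm(motion="0 0 0 0 0.4; 0 0 0 0 0.4; 0 0 -3 0 0.4; 0 0 -6 0 0.4; 2 -2.8 -6 -1 0.4; 4 -5.6 -6 -1 0.4; 6.1 -8.6 -6 -1 0.4; 6.1 -8.6 -5 -1 0.4; 6.1 -8.6 -3.5 -1 0.4; 6.1 -8.6 -3 -1 0.4; 6.1 -8.6 -3 -1 0.4")

```text
time: 6.95
tcp_pos: [0.4685, -0.071, 0.1535]
tcp_rot: [[0.037, 0.999, -0.001], [0.999, -0.037, -0.001], [-0.001, -0.001, -1.0]]
contact_force: [-0.4, -0.5, -0.2]
gripper_width: 0.399
```

```bash
python3 - <<'E'
from h import *
a=capture("scene")["color"][150:270,220:380]; 
a=cv2.resize(a,None,fx=5,fy=5,interpolation=cv2.INTER_CUBIC); save(a,"s2.png")
b=capture("top"); np.save("top2.npy",b,allow_pickle=True); print(get_state()["tcp_pos"])
E
```

```text
[ 0.46883515 -0.07076889  0.15410547]
```

View pics/s2.png

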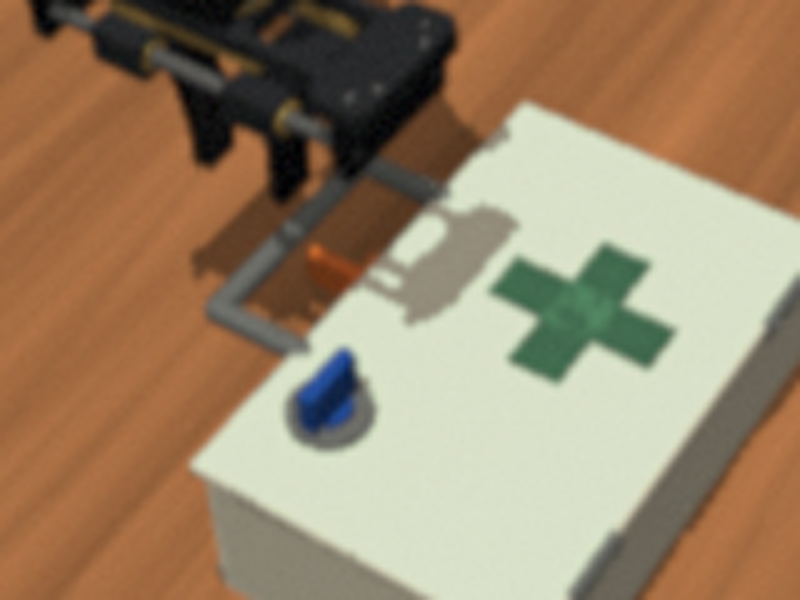

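The scene crop shows the wing at (330,390) turned parallel to the handle bar. The fingers, at (210,150) and (290,185), are above the bar on the near side of the orange tab at (330,268).

Call:
jog_arm(motion="0 0 1.5 0 0.4; 0 0 3 0 0.4; 0 0 4.5 0 0.4; 0 0 5.4 0 0.4; 0 0 5.8 0 0.4; 0 0 5.8 0 0.4")

```text
time: 7.8
tcp_pos: [0.4685, -0.0701, 0.096]
tcp_rot: [[0.035, 0.999, -0.0], [0.999, -0.035, -0.0], [-0.0, -0.0, -1.0]]
contact_force: [-1.3, 0.7, 0.4]
gripper_width: 0.402
```

Call:
jog_arm(motion="0 0 0 0 0.05; 0 0 0 0 0.05; 0 0 0 0 0.05; 0 0 0 0 0.05; 0 0 0 0 0.05", squeeze=12)

```text
time: 8.43
tcp_pos: [0.4693, -0.0699, 0.0964]
tcp_rot: [[0.035, 0.999, 0.002], [0.999, -0.035, -0.0], [0.0, 0.002, -1.0]]
contact_force: [2.0, 0.7, 1.2]
gripper_width: 0.104
```

Call:
jog_arm(motion="0 0 0 0 0; 0 0 0 0 0")

```text
time: 8.68
tcp_pos: [0.4693, -0.0699, 0.0964]
tcp_rot: [[0.035, 0.999, 0.001], [0.999, -0.035, -0.0], [0.0, 0.001, -1.0]]
contact_force: [2.7, -0.1, 2.2]
gripper_width: 0.102
```

```bash
python3 - <<'E'
from h import *
a=capture("scene")["color"][150:270,220:380]; 
save(a,"s3.png",5)
E
```

```text
(no output)
```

View pics/s3.png

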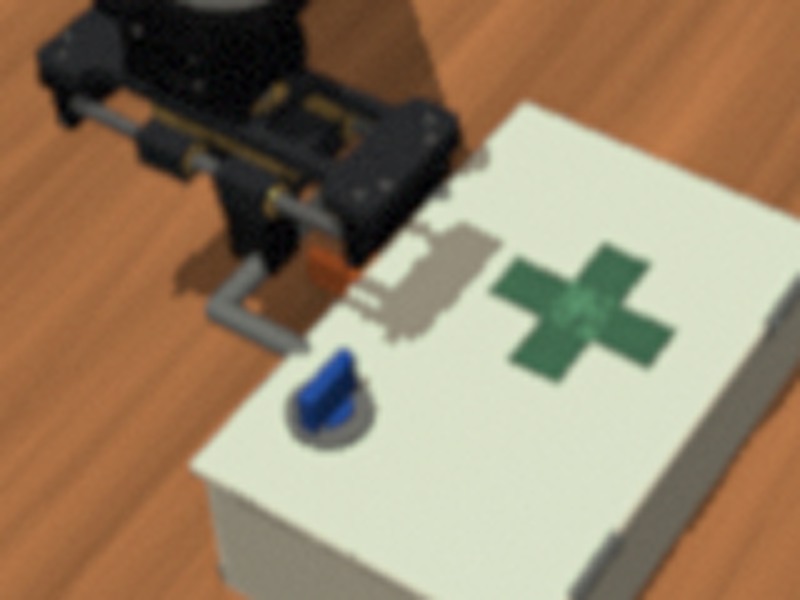

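The fingers hold the bar at about (265,250), near the tab at (330,270) but not against it. Next I lift and feel for the stop.

Call:
jog_arm(motion="0 0 -0.15 0 0; 0 0 -0.3 0 0; 0 0 -0.45 0 0; 0 0 -0.6 0 0; 0 0 -0.6 0 0")

```text
time: 9.35
tcp_pos: [0.4679, -0.0699, 0.1019]
tcp_rot: [[0.035, 0.999, -0.001], [0.999, -0.035, 0.0], [0.0, -0.001, -1.0]]
contact_force: [-0.1, 0.5, -0.1]
gripper_width: 0.006
```

The opening fell to 0, so the bar slipped out. I'll check the bar's actual height and position in the depth data from the first captures.

```bash
python3 - <<'E'
from h import *
np.set_printoptions(precision=3,suppress=True,linewidth=160)
c=np.load("top0.npy",allow_pickle=True).item(); P=cloud(c)
for u in (315,322,340,346): print(u,[P[v,u].round(3).tolist() for v in range(229,239)])
d=capture("scene"); Q=cloud(d); D=d["color"].astype(int)
m=(Q[...,0]>.44)&(Q[...,0]<.51)&(Q[...,1]>-.13)&(Q[...,1]<.03)&(Q[...,2]>.04)&(Q[...,2]<.3)
for y0 in np.arange(-.13,.03,.01):
    s=m&(Q[...,1]>=y0)&(Q[...,1]<y0+.01); z=Q[s]
    if len(z): i=z[:,2].argsort(); print(round(y0,3),len(z),z[i[::max(1,len(i)//6)]][:,[0,2]].round(3).tolist())
save(d["color"][185:235,240:310],"s4.png",11)
E
```

```text
315 [[0.487, -0.009, -0.005], [0.477, -0.011, 0.092], [0.474, -0.011, 0.093], [0.471, -0.011, 0.095], [0.468, -0.011, 0.098], [0.472, -0.01, 0.003], [0.469, -0.01, -0.003], [0.466, -0.01, -0.002], [0.463, -0.01, -0.004], [0.46, -0.01, 0.003]]
322 [[0.487, -0.031, 0.001], [0.477, -0.031, 0.094], [0.474, -0.031, 0.1], [0.471, -0.031, 0.1], [0.469, -0.031, 0.093], [0.466, -0.031, 0.092], [0.469, -0.031, 0.007], [0.466, -0.031, 0.004], [0.463, -0.031, 0.005], [0.46, -0.031, 0.003]]
340 [[0.488, -0.085, 0.002], [0.485, -0.085, 0.001], [0.475, -0.081, 0.096], [0.472, -0.081, 0.097], [0.469, -0.082, 0.094], [0.467, -0.082, 0.089], [0.47, -0.085, -0.003], [0.467, -0.085, -0.002], [0.463, -0.085, 0.009], [0.461, -0.085, -0.004]]
346 [[0.489, -0.103, -0.004], [0.485, -0.103, 0.0], [0.475, -0.098, 0.093], [0.472, -0.098, 0.097], [0.469, -0.098, 0.101], [0.466, -0.098, 0.099], [0.464, -0.099, 0.093], [0.468, -0.103, -0.008], [0.464, -0.103, -0.001], [0.461, -0.103, -0.004]]
-0.12 72 [[0.47, 0.088], [0.51, 0.091], [0.464, 0.094], [0.468, 0.095], [0.493, 0.096], [0.474, 0.097]]
-0.11 431 [[0.472, 
[... 313 characters left out ...]
 [0.502, 0.28], [0.5, 0.299]]
-0.08 173 [[0.472, 0.088], [0.46, 0.117], [0.479, 0.137], [0.479, 0.21], [0.48, 0.233], [0.503, 0.277], [0.501, 0.298]]
-0.07 143 [[0.51, 0.085], [0.476, 0.119], [0.489, 0.192], [0.478, 0.207], [0.479, 0.222], [0.481, 0.245], [0.497, 0.286]]
-0.06 238 [[0.484, 0.065], [0.496, 0.084], [0.499, 0.184], [0.472, 0.2], [0.484, 0.212], [0.48, 0.226], [0.493, 0.281]]
-0.05 88 [[0.505, 0.082], [0.473, 0.091], [0.472, 0.099], [0.502, 0.187], [0.503, 0.212], [0.484, 0.223], [0.497, 0.279]]
-0.04 5 [[0.509, 0.085], [0.474, 0.088], [0.474, 0.092], [0.507, 0.186], [0.487, 0.278]]
-0.03 4 [[0.468, 0.094], [0.464, 0.096], [0.467, 0.096], [0.467, 0.096]]
-0.02 1 [[0.464, 0.094]]
```

View pics/s4.png

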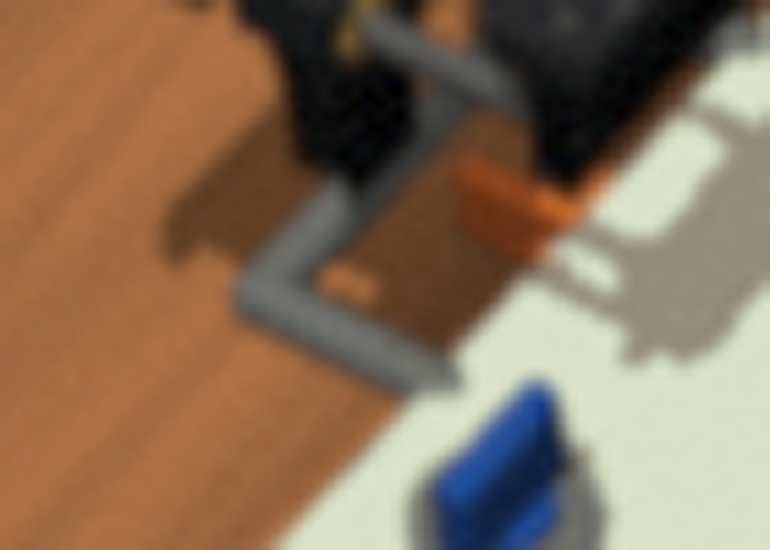

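```bash
python3 - <<'E'
from h import *
np.set_printoptions(precision=3,suppress=True,linewidth=160)
d=capture("scene");Q=cloud(d)
def pr(p): 
    return (cv2.projectPoints(np.array([p],float),d["rvec"],d["tvec"],d["intrinsics"],np.array([d["k1"],0,0,0,0.]))[0][0,0]-[240,185])*11
print(get_state()["tcp_pos"],get_state()["gripper_width"])
for p in [(.468,-.07,.077),(.468,-.0795,.077),(.468,-.0605,.077),(.483,-.07,.077),(.453,-.07,.077),(.468,-.0795,.127),(.471,-.08,.09),(.471,-.11,.09),(.471,-.08,.0965)]: print(p,pr(p))
for (x,y) in [(330,150),(355,180),(380,150),(350,120),(390,120),(390,190),(330,215),(430,140),(320,80),(360,60)]:
    print((x,y),Q[int(185+y/11),int(240+x/11)])
E
```

```text
[ 0.468 -0.07   0.102] 0.006116638600626098
(0.468, -0.07, 0.077) [368.958 217.875]
(0.468, -0.0795, 0.077) [344.475 244.778]
(0.468, -0.0605, 0.077) [393.163 191.276]
(0.483, -0.07, 0.077) [423.546 243.145]
(0.453, -0.07, 0.077) [314.921 192.865]
(0.468, -0.0795, 0.127) [323.734  91.113]
(0.471, -0.08, 0.09) [348.941 212.47 ]
(0.471, -0.11, 0.09) [268.934 299.865]
(0.471, -0.08, 0.0965) [346.327 192.77 ]
(330, 150) [ 0.467 -0.079  0.11 ]
(355, 180) [ 0.475 -0.082  0.106]
(380, 150) [ 0.476 -0.074  0.11 ]
(350, 120) [ 0.474 -0.081  0.126]
(390, 120) [ 0.476 -0.069  0.116]
(390, 190) [ 0.474 -0.07   0.091]
(330, 215) [ 0.469 -0.083  0.093]
(430, 140) [ 0.474 -0.052  0.092]
(320, 80) [ 0.467 -0.08   0.131]
(360, 60) [ 0.498 -0.103  0.175]
```

```bash
python3 - <<'E'
from h import *
d=np.load("scene0.npy",allow_pickle=True).item()
def pr(p,o,s): 
    return ((cv2.projectPoints(np.array([p],float),d["rvec"],d["tvec"],d["intrinsics"],np.array([d["k1"],0,0,0,0.]))[0][0,0]-o)*s).round()
print("s2 open .4, TCP z .154; inner finger bottom seen (285,200), outer (210,165)")
for z in (.129,.140,.150): print(z,pr((.494,-.078,z),[220,150],5),pr((.444,-.078,z),[220,150],5))
print("s3 closed on bar TCP .0964; bottom seen (265,262)")
for z in (.071,.080,.094): print(z,pr((.482,-.078,z),[220,150],5))
E
```

```text
s2 open .4, TCP z .154; inner finger bottom seen (285,200), outer (210,165)
0.129 [294. 232.] [208. 193.]
0.14 [292. 216.] [205. 177.]
0.15 [290. 201.] [203. 162.]
s3 closed on bar TCP .0964; bottom seen (265,262)
0.071 [283. 303.]
0.08 [281. 291.]
0.094 [279. 272.]
```

The camera shows the fingertips only about 3 mm ahead of the TCP, not 25 mm, and the slipped grip agrees with that. So I'll grip about 2 cm deeper.

Call:
jog_arm(motion="0 0.2 0 0 0.4; 0 0.2 0 0 0.4; 0 0.2 0 0 0.4; 0 0.2 0.8 0 0.4; 0 0.2 1.6 0 0.4; 0 0.2 2.4 0 0.4; 0 0.2 2.8 0 0.4; 0 0.2 2.8 0 0.4")

```text
time: 10.45
tcp_pos: [0.4702, -0.0701, 0.0737]
tcp_rot: [[0.035, 0.999, -0.001], [0.999, -0.035, -0.0], [-0.0, -0.001, -1.0]]
contact_force: [-0.4, 0.2, 0.6]
gripper_width: 0.4
```

Call:
jog_arm(motion="0 0 0 0 0.05; 0 0 0 0 0.05; 0 0 0 0 0.05; 0 0 0 0 0.05; 0 0 0 0 0.05; 0 0 0 0 0.05", squeeze=14)

```text
time: 11.2
tcp_pos: [0.4694, -0.0699, 0.0741]
tcp_rot: [[0.035, 0.999, -0.002], [0.999, -0.035, 0.001], [0.001, -0.002, -1.0]]
contact_force: [-4.7, 0.3, 5.5]
gripper_width: 0.146
```

Call:
jog_arm(motion="0 0 -0.15 0 0.05; 0 0 -0.3 0 0.05; 0 0 -0.45 0 0.05; 0 0 -0.6 0 0.05; 0 0 -0.6 0 0.05; 0 0 -0.6 0 0.05")

```text
time: 11.95
tcp_pos: [0.4695, -0.0699, 0.0799]
tcp_rot: [[0.035, 0.999, -0.002], [0.999, -0.035, 0.001], [0.001, -0.002, -1.0]]
contact_force: [-5.3, 0.7, -3.1]
gripper_width: 0.146
```

Call:
jog_arm(motion="0 0 -0.1 0 0.05; 0 0 -0.2 0 0.05; 0 0 -0.2 0 0.05")

```text
time: 12.32
tcp_pos: [0.4696, -0.0699, 0.0819]
tcp_rot: [[0.035, 0.999, -0.002], [0.999, -0.035, 0.001], [0.0, -0.002, -1.0]]
contact_force: [-4.9, -0.5, -5.1]
gripper_width: 0.143
```

Call:
jog_arm(motion="0 0 -0.1 0 0.05; 0 0 -0.2 0 0.05; 0 0 -0.2 0 0.05")

```text
time: 12.7
tcp_pos: [0.4697, -0.0699, 0.084]
tcp_rot: [[0.035, 0.999, -0.002], [0.999, -0.035, 0.001], [0.0, -0.002, -1.0]]
contact_force: [-5.5, -0.2, -4.7]
gripper_width: 0.143
```

Call:
jog_arm(motion="0 -0.1 -0.1 0 0.05; 0 -0.1 -0.2 0 0.05; 0 -0.1 -0.2 0 0.05")

```text
time: 13.08
tcp_pos: [0.4698, -0.0699, 0.0864]
tcp_rot: [[0.035, 0.999, 0.001], [0.999, -0.035, 0.0], [0.0, 0.001, -1.0]]
contact_force: [-3.6, -0.9, -3.6]
gripper_width: 0.142
```

Call:
jog_arm(motion="0 0 -0.1 0 0.05; 0 0 -0.2 0 0.05; 0 0 -0.2 0 0.05")

```text
time: 13.45
tcp_pos: [0.4699, -0.0699, 0.0883]
tcp_rot: [[0.035, 0.999, 0.001], [0.999, -0.035, 0.0], [0.0, 0.001, -1.0]]
contact_force: [-1.9, -0.1, -5.3]
gripper_width: 0.147
```

```bash
cat >> h.py <<'E'
def barz():
    d=capture("scene"); Q=cloud(d); D=d["color"].astype(int)
    m=(Q[...,0]>.455)&(Q[...,0]<.50)&(Q[...,1]>-.118)&(Q[...,1]<-.085)&(Q[...,2]>.06)&(Q[...,2]<.15)&(D.max(-1)-D.min(-1)<30)&(D.max(-1)>55)
    return m.sum(),np.median(Q[m],0).round(4),np.percentile(Q[m][:,2],90).round(4)
E
python3 - <<'E'
from h import *
d=np.load("scene0.npy",allow_pickle=True).item()
import h; c0=h.capture
h.capture=lambda n:d; print(h.barz()); h.capture=c0; print(h.barz())
E
```

```text
(np.int64(90), array([ 0.4737, -0.1107,  0.0956]), np.float64(0.0979))
(np.int64(107), array([ 0.4743, -0.1098,  0.1089]), np.float64(0.111))
```

Call:
jog_arm(motion="0 0 -0.1 0 0.05; 0 0 -0.2 0 0.05; 0 0 -0.2 0 0.05")

```text
time: 13.88
tcp_pos: [0.47, -0.07, 0.0904]
tcp_rot: [[0.035, 0.999, 0.001], [0.999, -0.035, 0.0], [0.0, 0.001, -1.0]]
contact_force: [-0.6, -0.1, -5.4]
gripper_width: 0.145
```

The lid is following: the bar is up 13 mm by camera and 14 mm by arm. I'll keep feeling for the stop.

Call:
jog_arm(motion="0 0 -0.1 0 0.05; 0 0 -0.2 0 0.05; 0 0 -0.2 0 0.05")

```text
time: 14.25
tcp_pos: [0.4702, -0.07, 0.0924]
tcp_rot: [[0.035, 0.999, 0.001], [0.999, -0.035, -0.0], [0.0, 0.001, -1.0]]
contact_force: [0.9, -0.0, -5.0]
gripper_width: 0.141
```

Call:
jog_arm(motion="0 0 -0.1 0 0.05; 0 0 -0.15 0 0.05; 0 0 -0.15 0 0.05")

```text
time: 14.62
tcp_pos: [0.4703, -0.07, 0.0939]
tcp_rot: [[0.035, 0.999, 0.002], [0.999, -0.035, -0.0], [-0.0, 0.002, -1.0]]
contact_force: [3.2, 0.5, -5.7]
gripper_width: 0.147
```

Call:
jog_arm(motion="0 0.1 -0.1 0 0.05; 0 0.1 -0.15 0 0.05; 0 0.1 -0.15 0 0.05")

```text
time: 15.0
tcp_pos: [0.4705, -0.07, 0.0951]
tcp_rot: [[0.035, 0.999, -0.0], [0.999, -0.035, 0.0], [0.0, -0.0, -1.0]]
contact_force: [2.1, 0.7, -6.4]
gripper_width: 0.142
```

Call:
jog_arm(motion="0 0 -0.1 0 0.05; 0 0 -0.15 0 0.05; 0 0 -0.15 0 0.05")

```text
time: 15.38
tcp_pos: [0.4706, -0.07, 0.0967]
tcp_rot: [[0.035, 0.999, 0.0], [0.999, -0.035, 0.0], [0.0, 0.0, -1.0]]
contact_force: [2.3, 0.6, -5.4]
gripper_width: 0.14
```

Call:
jog_arm(motion="0 0.05 -0.1 0 0.05; 0 0.05 -0.15 0 0.05; 0 0.05 -0.15 0 0.05")

```text
time: 15.75
tcp_pos: [0.4707, -0.07, 0.0981]
tcp_rot: [[0.035, 0.999, -0.001], [0.999, -0.035, 0.0], [0.0, -0.001, -1.0]]
contact_force: [0.3, 0.2, -6.5]
gripper_width: 0.144
```

Call:
jog_arm(motion="0 0 -0.1 0 0.05; 0 0 -0.15 0 0.05; 0 0 -0.15 0 0.05")

```text
time: 16.12
tcp_pos: [0.4709, -0.07, 0.0994]
tcp_rot: [[0.035, 0.999, -0.0], [0.999, -0.035, -0.0], [-0.0, -0.0, -1.0]]
contact_force: [2.9, -0.4, -12.5]
gripper_width: 0.141
```

```bash
python3 -c "
from h import *
print(barz()); s=get_state(); print(s['contact_force'],s['wrist_torque'],s['tcp_pos'],s['q'])"
```

```text
(np.int64(109), array([ 0.4754, -0.1098,  0.1189]), np.float64(0.1217))
[  3.68854165  -0.75245473 -12.40047326] [-0.12089138 -0.57555429  0.03257177] [ 0.47086248 -0.07002375  0.09935754] [-0.62409686  0.41581806  0.86064431  2.15432472 -0.45946108  0.76157911
  0.50121859]
```

The force jumped from 6 to 12.5 N at about 25 mm of rise, so that is the stop. I'll ease down 0.7 mm, open the fingers slightly off the bar, then slide toward the tab.

Call:
jog_arm(motion="0 0 0.07 0 0.05; 0 0 0.07 0 0.05; 0 0 0.07 0 0.2; 0 0 0.07 0 0.2; 0 0 0.07 0 0.2")

```text
time: 16.8
tcp_pos: [0.4714, -0.0702, 0.0993]
tcp_rot: [[0.035, 0.999, 0.001], [0.999, -0.035, 0.0], [0.0, 0.001, -1.0]]
contact_force: [-0.5, 0.9, -0.2]
gripper_width: 0.202
```

Call:
jog_arm(motion="0.2 0 0 0 0.2; 0.4 0 0 0 0.2; 0.6 0 0 0 0.2; 0.6 0 0 0 0.2")

```text
time: 17.3
tcp_pos: [0.4712, -0.0642, 0.0989]
tcp_rot: [[0.035, 0.999, -0.0], [0.999, -0.035, -0.0], [-0.0, 0.0, -1.0]]
contact_force: [1.0, -0.6, 1.9]
gripper_width: 0.203
```

```bash
python3 -c "
from h import *
d=capture('scene'); save(d['color'][170:225,245:315],'s5.png',11); print(barz())"
```

```text
(np.int64(107), array([ 0.4749, -0.1095,  0.1183]), np.float64(0.1211))
```

View pics/s5.png

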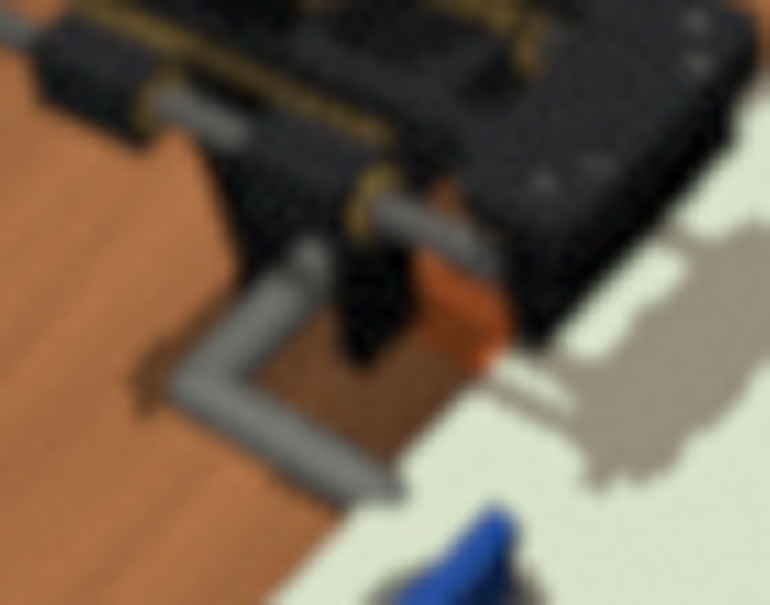

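The inner finger, at (370,320), is behind the bar and just short of the orange tab at (455,310). I'll slide on, checking the y force.

Call:
jog_arm(motion="0.15 0 0 0 0.2; 0.3 0 0 0 0.2; 0.3 0 0 0 0.2")

```text
time: 17.77
tcp_pos: [0.4713, -0.0616, 0.0989]
tcp_rot: [[0.035, 0.999, 0.0], [0.999, -0.035, -0.001], [-0.001, 0.0, -1.0]]
contact_force: [-0.5, -4.2, -0.7]
gripper_width: 0.199
```

Call:
jog_arm(motion="0.15 0 0 0 0.2; 0.25 0 0 0 0.2; 0.25 0 0 0 0.2")

```text
time: 18.15
tcp_pos: [0.4714, -0.0584, 0.0989]
tcp_rot: [[0.035, 0.999, -0.0], [0.999, -0.035, 0.0], [0.0, -0.0, -1.0]]
contact_force: [-0.5, -3.3, -0.3]
gripper_width: 0.2
```

Call:
jog_arm(motion="0.15 0 0 0 0.2; 0.3 0 0 0 0.2; 0.3 0 0 0 0.2")

```text
time: 18.52
tcp_pos: [0.4715, -0.0554, 0.0989]
tcp_rot: [[0.035, 0.999, -0.0], [0.999, -0.035, 0.0], [0.0, -0.0, -1.0]]
contact_force: [-0.3, -4.2, -0.2]
gripper_width: 0.196
```

Call:
jog_arm(motion="0.15 0 0 0 0.2; 0.3 0 0 0 0.2; 0.3 0 0 0 0.2")

```text
time: 18.9
tcp_pos: [0.4715, -0.0527, 0.0989]
tcp_rot: [[0.035, 0.999, -0.0], [0.999, -0.035, -0.0], [-0.0, -0.0, -1.0]]
contact_force: [-0.4, -5.6, -0.1]
gripper_width: 0.198
```

Call:
jog_arm(motion="0.1 0 0 0 0.2; 0.2 0 0 0 0.2; 0.2 0 0 0 0.2")

```text
time: 19.27
tcp_pos: [0.4716, -0.0509, 0.0989]
tcp_rot: [[0.035, 0.999, -0.0], [0.999, -0.035, -0.001], [-0.001, -0.0, -1.0]]
contact_force: [-1.2, -5.0, 0.4]
gripper_width: 0.199
```

Call:
jog_arm(motion="0.08 0 0 0 0.2; 0.15 0 0 0 0.2; 0.15 0 0 0 0.2")

```text
time: 19.65
tcp_pos: [0.4716, -0.0497, 0.0989]
tcp_rot: [[0.036, 0.999, 0.0], [0.999, -0.036, -0.001], [-0.001, 0.0, -1.0]]
contact_force: [-1.0, -6.0, 0.2]
gripper_width: 0.199
```

The tab has moved about 12.8 mm under the expected spring force. I'll grip here and lift gently.

Call:
jog_arm(motion="0 0 0 0 0.05; 0 0 0 0 0.05; 0 0 0 0 0.05; 0 0 -0.1 0 0.05; 0 0 -0.2 0 0.05; 0 0 -0.25 0 0.05", squeeze=14)

```text
time: 20.4
tcp_pos: [0.4717, -0.0497, 0.101]
tcp_rot: [[0.035, 0.999, 0.0], [0.999, -0.035, -0.002], [-0.002, 0.0, -1.0]]
contact_force: [1.1, -7.1, -6.1]
gripper_width: 0.142
```

Call:
jog_arm(motion="0 0.03 -0.15 0 0.05; 0 0.05 -0.3 0 0.05; 0 0.05 -0.3 0 0.05")

```text
time: 20.78
tcp_pos: [0.4721, -0.0497, 0.104]
tcp_rot: [[0.035, 0.999, -0.0], [0.999, -0.035, -0.002], [-0.002, -0.0, -1.0]]
contact_force: [1.8, -6.3, -5.2]
gripper_width: 0.141
```

Call:
jog_arm(motion="0 0.03 -0.2 0 0.05; 0 0.06 -0.4 0 0.05; 0 0.1 -0.6 0 0.05; 0 0.14 -0.8 0 0.05; 0 0.19 -1.0 0 0.05; 0 0.23 -1.2 0 0.05; 0 0.23 -1.2 0 0.05")

```text
time: 21.65
tcp_pos: [0.474, -0.0498, 0.1159]
tcp_rot: [[0.035, 0.999, -0.001], [0.999, -0.035, -0.002], [-0.002, -0.001, -1.0]]
contact_force: [0.3, -5.9, -4.8]
gripper_width: 0.141
```

```bash
python3 -c "
from h import *
print(barz())"
```

```text
(np.int64(96), array([ 0.4772, -0.1099,  0.1343]), np.float64(0.1373))
```

The lid is clear: the bar rose another 16 mm at a steady 5 N. Now I'll shift the grip off the tab.

Call:
jog_arm(motion="0 0 0 0 0.25; 0 0 0 0 0.25; -0.7 0 0 0 0.25; -1.4 0 0 0 0.25; -2.1 0 0 0 0.25; -2.8 0 0 0 0.25; -3 0 0 0 0.25; -3 0 0 0 0.25; -3 0 0 0 0.05; -3 0 0 0 0.05; -3 0 0 0 0.05; -3 0 0 0 0.05", squeeze=20)

```text
time: 23.2
tcp_pos: [0.4731, -0.0788, 0.1163]
tcp_rot: [[0.035, 0.999, -0.001], [0.999, -0.035, 0.001], [0.001, -0.001, -1.0]]
contact_force: [-0.7, 0.8, 0.5]
gripper_width: 0.143
```

```bash
python3 -c "
from h import *
d=capture('scene'); save(d['color'][165:225,240:315],'s6.png',10); print(barz())"
```

```text
(np.int64(107), array([ 0.4788, -0.11  ,  0.1348]), np.float64(0.1384))
```

View pics/s6.png

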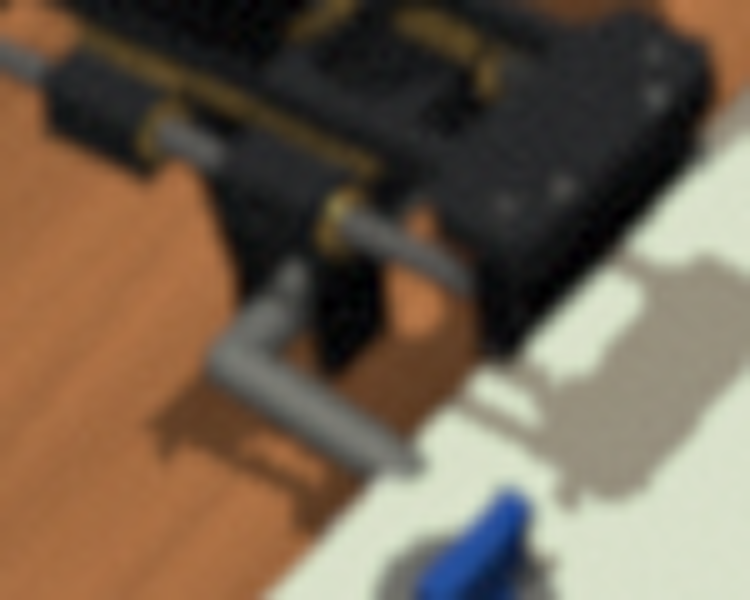

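The fingers, at (270–350, 310), hold the bar near its right-hand corner, well off the tab. Now I swing the lid.

Call:
jog_arm(motion="0 0.2 -0.8 0 0.05; 0 0.45 -1.8 0 0.05; 0 0.93 -3.3 0 0.05; 0 1.57 -4.9 0 0.05; 0 2.32 -6.4 0 0.05; 0 3.2 -7.85 0 0.05; 0 4.16 -9.25 0 0.05; 0 4.16 -9.25 0 0.05", squeeze=20)

```text
time: 24.3
tcp_pos: [0.5137, -0.0801, 0.211]
tcp_rot: [[0.035, 0.999, -0.005], [0.999, -0.035, 0.003], [0.003, -0.005, -1.0]]
contact_force: [-10.5, 3.8, 9.1]
gripper_width: 0.143
```

Call:
jog_arm(motion="0 0.9 -1.47 0 0.05; 0 2.05 -2.7 0 0.05; 0 3.33 -3.84 0 0.05; 0 4.67 -4.88 0 0.05; 0 6.1 -5.83 0 0.05; 0 7.6 -6.65 0 0.05; 0 7.6 -6.65 0 0.05")

```text
time: 25.18
tcp_pos: [0.5925, -0.0827, 0.2797]
tcp_rot: [[0.034, 0.999, 0.002], [0.999, -0.034, 0.002], [0.002, 0.002, -1.0]]
contact_force: [-8.1, 4.5, 11.8]
gripper_width: 0.143
```

Call:
jog_arm(motion="0 1.43 -0.94 0 0.05; 0 3.03 -1.54 0 0.05; 0 4.67 -2.01 0 0.05; 0 6.34 -2.37 0 0.05; 0 8.03 -2.6 0 0.05; 0 9.74 -2.7 0 0.05; 0 10.7 -2.7 0 0.05; 0 10.7 -2.7 0 0.05")

```text
time: 26.18
tcp_pos: [0.7009, -0.0866, 0.3059]
tcp_rot: [[0.033, 0.999, 0.007], [0.999, -0.033, -0.001], [-0.001, 0.007, -1.0]]
contact_force: [0.5, 2.0, 4.6]
gripper_width: 0.145
```

```bash
python3 -c "
from h import *
d=capture('scene'); save(d['color'],'s7.png')
Q=cloud(d); m=(Q[...,2]>.12)&(Q[...,2]<.26)&(Q[...,0]>.5)&(Q[...,0]<.85)&(Q[...,1]>-.05)&(Q[...,1]<.06)&(d['color'].min(-1)>120)
p=Q[m]; print(len(p), np.polyfit(p[:,2],p[:,0],1))
print(get_state()['q'])"
```

```text
Traceback (most recent call last):
TypeError: expected non-empty vector for x
```

View pics/s7.png

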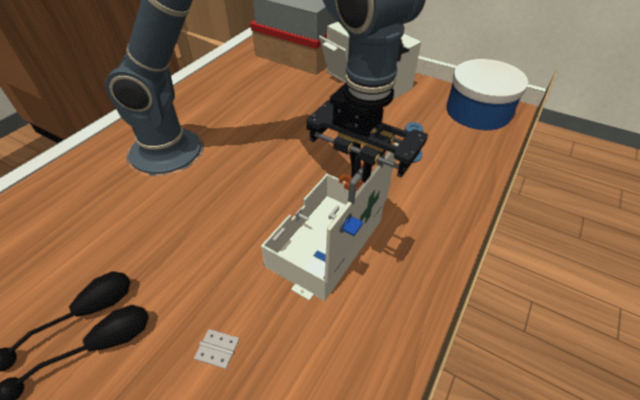

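The lid stands upright in the scene view, with the chest body open at (315,230) and the fingers on the bar at about (360,180). Release and retreat.

Call:
jog_arm(motion="0 0 0 0 0.4; 0 0 0 0 0.4; 0 0 0 0 0.4; 0 0 -1 0 0.4; 0 0 -3 0 0.4; 0 0 -6 0 0.4; 0 0 -9 0 0.4; 0 0 -12 0 0.4; 0 -2 -13 0 0.4; 0 -4 -13 0 0.4; 0 -4 -13 0 0.4; 0 -4 -13 0 0.4")

```text
time: 27.72
tcp_pos: [0.6585, -0.0854, 0.4331]
tcp_rot: [[0.034, 0.999, 0.001], [0.999, -0.034, 0.0], [0.0, 0.001, -1.0]]
contact_force: [0.1, -0.3, 0.8]
gripper_width: 0.4
```

```bash
python3 - <<'E'
from h import *
d=capture('scene'); save(d['color'][110:310,230:430],'s8.png',3)
Q=cloud(d); 
a=d['color'].astype(int); m=(Q[...,2]>.10)&(Q[...,2]<.34)&(Q[...,0]>.6)&(Q[...,0]<.80)&(Q[...,1]>-.19)&(Q[...,1]<.09)&(a.min(-1)>60)
p=Q[m]; print(len(p),p.min(0),p.max(0))
A=np.c_[p[:,1],p[:,2],np.ones(len(p))]
for _ in range(5):
    k=np.linalg.lstsq(A,p[:,0],rcond=None)[0]; r=abs(A@k-p[:,0]); g=r<.008; A,p=A[g],p[g]
print(k,len(p),"lid angle",np.pi/2+np.arctan(k[1]))
print(get_state()['contact_force'])
E
```

```text
2786 [ 0.6419237  -0.18996446  0.1000044 ] [0.73003143 0.08467557 0.32122646]
[0.03039265 0.01229385 0.70019507] 2677 lid angle 1.5830895526360143
[-0.1020681  -0.01004629 -0.01884122]
```

View pics/s8.png

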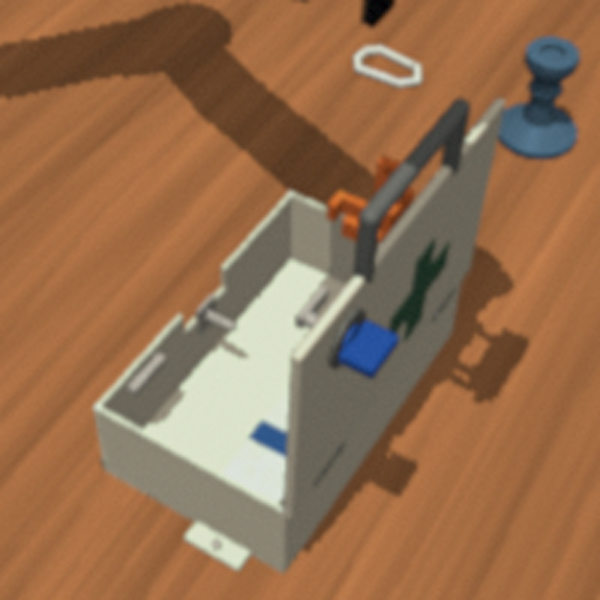

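The lid stands free at about 1.58 rad. The gripper is clear of it, the catch is intact at (375,205), and the candlestick and carabiner have not moved.

```bash
python3 -c "
from rig import close_job; print(close_job())"
```

```text
the job is handed in; nothing more can be done
None
```

The chest is open: the lid stands free at about 1.58 rad by a plane fit to the depth image, and I handed the job in after about 28 s of robot time.

- **Latch:** I gave the blue thumb-turn a quarter turn clockwise until I felt its stop.
- **Stop:** I raised the lid by its handle. It hung on the catch about 25 mm up by arm readings (23 mm by camera), where the lift force went from about 6 N to 12.5 N. I then eased off 0.7 mm.
- **Catch:** I slid the orange tab about 13 mm to the left with at most about 6 N, then lifted the lid 16 mm clear while holding the tab aside.
- **Opening:** I moved the grip 30 mm off the tab, swung the lid upright, let go and backed away.

**Last checks:** The tool read no contact force after release. The catch looked whole, and the candlestick and carabiner had not moved. The spare hinge was outside that last crop, but it was in place in the view just before release.

**Disagreements:**
- The fingertips stood only about 3 mm ahead of the reported TCP, not the stated 25 mm. My first handle grip caught only the top of the bar and slipped off without moving the lid, so I re-gripped about 2 cm deeper.
- During the swing I read up to about 15 N along the lid, because my path ran a few millimetres inside its arc. I corrected for this as I went.

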